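# Rock the jammed plunger out of the sushi press

## Task

The plunger of the wooden sushi press has jammed between the rubber strips of its mould. Take it by its red handle and rock it free: lean it first clearly towards the mould's blue-marked long side, then clearly the other way while it is still down in the mould, and so on to and fro until it comes out. Finish still holding it in the gripper, steady and level, about 2 cm above the mould's rim and straight over the opening; leave everything else where it stands.

Things in the scene. Friction and masses are not known exactly. Their poses are not given: they have to be found in the camera images.
- mould: Pale wooden press mould on a dark steel plate, bolted to the worktop. Origin: centre of its underside, on the worktop; z up, x along its length. Outside 142 mm (x) by 86 mm (y), walls 14 mm, rim 55 mm above the worktop; plate 172 x 116 x 6 mm. Inside each long wall a black rubber strip, springy by 2.5 mm, presses the plunger with some 18 N; their friction (about 20 N in all) holds it.
- mould_blue (a point): Middle of the blue mark on the top of the mould's long wall on its +y side, 36 mm from the mould's centre, at rim height (55 mm).
- plunger_grip (a point): Place to grasp on the plunger's upright red handle, 50 mm above the plunger's underside, at the start 32 mm above the rim. Handle 64 mm along x, 18 mm thick along y (grasp across this); its top 18 mm above this point, its foot 36 mm below. Plunger about 0.25 kg. Axes as the mould's at the start. Rocking turns it about x: the handle leans towards +y (blue side) or -y.
- plunger_foot (a point): Centre of the underside of the plunger: a brown plate 110 mm (x) by 50 mm (y), 14 mm thick, long edges rounded to 7 mm radius, handle on its middle. At the start 37 mm above the worktop, 18 mm below the rim, on a 16 mm wide rib under its middle, so a long edge can dip a few mm. It can lean 0.15 rad or more either way, turning about either long edge or its middle.
- sauce_cup: Blue ceramic cup, 64 mm across, 48 mm high, near the mould on its blue side; bystander. Origin: centre of its underside.
- spoon: Spoon 160 mm long, lying near the mould on the side away from the blue mark; bystander. Origin on the worktop near its middle.
- steel_bowl: Steel bowl, 160 mm across, 60 mm high; bystander. Origin: centre of its underside.
- plate: White plate, 200 mm across, 22 mm high; bystander. Origin: centre of its underside.
- sauce_bottle: Amber bottle with a red cap, 56 mm across, 150 mm high; bystander. Origin: centre of its underside.
- salt_jar: Clear jar, 64 mm across, 85 mm high; bystander. Origin: centre of its underside.
- dish: Shallow amber dish, 100 x 190 x 18 mm; bystander. Origin: centre of its underside.
Things that resemble listed ones, but are neither listed nor needed, are in the scene too. Leave any yellow look-alike of the mould alone. Leave any green look-alike of the part that bears plunger_grip alone.

How it is judged:
On the way, in this order (a step that is already met when the one before it is completed fails the run):
1. the plunger, still in the mould, leans more than 4 degrees towards the blue side (angle between plunger_foot's own z axis and vertical above 0.07 rad and z of plunger_foot in the frame of mould below 0.053 m and y of plunger_grip in the frame of mould above 0.002 m), for 0.1 s.
2. then, still in the mould, it leans more than 4 degrees the other way (angle between plunger_foot's own z axis and vertical above 0.07 rad and z of plunger_foot in the frame of mould below 0.053 m and y of plunger_grip in the frame of mould below -0.002 m), for 0.1 s.
At the end, for the whole second after the job is handed in: The fingers hold the plunger still (below 30 mm/s), level within 0.15 rad (8 degrees), its underside 5 to 40 mm above the mould's rim (60 to 95 mm above the worktop), its centre within 30 mm of the mould's centre, not touching the mould (z of plunger_foot in the frame of mould between 0.06 and 0.095 m and horizontal distance between plunger_foot and mould below 0.03 m and angle between plunger_foot's own z axis and vertical below 0.15 rad and contact force between the fingers and plunger above 1 N and contact force between plunger and mould below 0.1 N and linear speed of plunger below 0.03 m/s); the arm keeps its last pose, push and grip.
It fails at once if a bystander is moved by more than 30 mm (distance of any of sauce_cup, spoon, steel_bowl, plate, sauce_bottle, salt_jar, dish from where it was at the start of the episode above 0.03 m).
It also fails if it takes over 35 s, if anything falls off the work surface, if the arm or the gripper's body presses on something with over 40 N, if the wrist force passes 120 N, or if a joint passes its speed limit or range.

## Robot

A 6-joint arm with a two-finger parallel gripper is mounted at the origin on the work surface. World frame = base frame: x ahead of the robot, y to its left, z up, the work surface at z = 0. Lengths are in m, angles in rad, forces in N, time in s.
With the tool pointing down it reaches from about 0.325 to 0.85 m from the base axis. Payload 4.4 kg.
Tool frame: the origin (TCP) lies midway between the tips of the shut fingers; the grasp point (between the pads) lies 19 mm behind it (arm.pinch_z is the distance from the TCP to the grasp point, in m); z points along the fingers, y is the direction in which the jaws open and shut (so a half turn about z gives the same grasp; the last joint's range is limited). The gripper opens to 94 mm and grips with 3 to 60 N. Pads are 16 mm wide; open, the fingers measure 119 mm over their backs; the gripper's body (75 mm by 177 mm) begins 78 mm behind the grasp point.
Start: joints at [1.026, 0.207, 1.542, -0, 1.393, -0.15], TCP at [0.221, 0.531, 0.205] pointing down, gripper open.
Joint ranges: [-2.73, 2.73], [-0.86, 2.22], [0.23, 2.46], [-1.11, 4.25], [0.08, 2.63], [-2.82, 2.82]. Speed limits (rad/s): [2.79, 2.79, 3.14, 3.14, 3.14, 3.14].

## Interface

Orientations are given as a rotation vector (axis times angle).
In Python, from workcell import arm, eyes gives the robot as it stands.
- The arm moves only by the shell command python3 -m jog 'ROWS' [OPENING]. ROWS is JSON, a list of rows, each an object with "offset": the shift along the tool's x, y, z normalised to -1 to 1, where 1 is 5 cm, a list of three; "yaw": the turn about the tool's z normalised to -1 to 1, where 1 is 0.5 rad. A call has 1 to 10 rows; each row shifts and turns the commanded pose from where the row before left it, along the tool's axes as they then stand; what a row does not reach is not made up. A row lasts 1/8 s, in which the tool goes at most 62.5 mm and 10.7 degrees, less where a joint would pass 70% of its speed; a pose out of reach is approached as far as the arm can. A call with a number of a shift or a turn outside -1 to 1 is refused whole. A call with a gripper value outside its range is refused whole. OPENING is the opening, from 0 (shut) to 1 (fully open), set as the call begins (- or left out, the last holds). The fingers move at their own pace and stop on an object; the grip force is fixed at half the most. Time passes only in rows, so rows that do not move let the fingers close. It gives the time, the measured TCP pose, the force and the opening at its end, in the units of the state.
- arm.read_state(): the state, without advancing time (a new reading comes with each control period).
- eyes.capture(name): name is "side" or "top" or "wrist"; returns the picture (400x640x3 uint8, red, green, blue); there is no depth.
- eyes.camera_params(name): a dict with "fx", "fy", "cx", "cy" (pixels), "R" (3x3) and "t" (3): a world point X has camera coordinates R X + t. Camera axes: x right, y down, z forward; pixel columns grow to the right and rows downward; lengths in m; the calibration is good to about 2 mm. A picture is of the moment at which its call begins: read the wrist's pose just before it. camera_params takes no time and is no camera call; for the wrist camera it gives the pose at the moment of the call.
- arm.job_done(): hands the job in, once; it reports no verdict.
The state is a dict: "time_s": time; "q": joint angles; "qvel": joint speeds; "joint_torque": joint torques, N m; "ee_pos": TCP position; "eef_rot": TCP orientation; "wrist_force": force on the tool from outside, world axes, zero at the start; "moment": the same for the moment, N m; "opening": opening from 0.0 (shut) to 1.0 (fully open).
Only numpy, scipy, OpenCV 4.12 (cv2) and the standard library are available. Lean on these libraries where they do the work, as an engineer would, in place of code of your own. Each camera call takes 0.05 s, during which the arm holds its last target.

## Working session

There is one attempt and no reset: what is moved stays moved. The work goes in short steps, Python scripts to look and compute and a shell command to move; the robot and the scene stay as the last step left them, time stands still between calls to the robot, and variables do not carry over. Pictures are saved under pics/ and viewed, and the job is handed in when it is done.

```bash
ls; mkdir -p pics; python3 - <<'E'
from workcell import arm, eyes
import cv2
print(arm.read_state(), arm.pinch_z)
for n in ("top","side"):
    im=eyes.capture(n); cv2.imwrite(f"pics/{n}0.png",im[:,:,::-1]); print(n,eyes.camera_params(n))
E
```

```text
pics
{'time_s': 0.0, 'q': array([ 1.02647495e+00,  2.07421668e-01,  1.54295555e+00, -2.08542011e-05,
        1.39348468e+00, -1.50512311e-01]), 'qvel': array([-9.87133462e-04, -3.99247527e-04, -5.27148171e-04,  2.14846810e-03,
       -1.03300141e-03,  2.41799564e-05]), 'joint_torque': array([ 1.58612893e-03, -3.70893037e+01, -2.81414849e+01,  6.98356773e-02,
        3.64797504e-02, -1.79740405e-04]), 'ee_pos': array([0.22023174, 0.53027543, 0.20428911]), 'eef_rot': array([-0.61445086, -3.08014782,  0.00336173]), 'wrist_force': array([-0.30117515, -0.69824075,  0.55543663]), 'moment': array([-0.00814611,  0.06458171, -0.01859816]), 'opening': 1.000689428084249} 0.0188
top {'fx': 392.37312240176675, 'fy': 392.37312240176675, 'cx': 318.3191918638432, 'cy': 197.1614612533747, 'R': array([[-5.87012823e-04, -9.99992139e-01, -3.92142664e-03],
       [-9.93135280e-01,  1.04166803e-03, -1.16966793e-01],
       [ 1.16969958e-01,  3.82584614e-03, -9.93128084e-01]]), 't': array([-0.0186577 ,  0.5754386 ,  1.44874789])}
side {'fx': 493.39939414655026, 'fy': 493.39939414655026, 'cx': 307.85753199399073, 'cy': 198.95621289749585, 'R': array([[ 0.99865127, -0.05157921,  0.00593569],
       [-0.02651984, -0.60503881, -0.7957542 ],
       [ 0.0446357 ,  0.79452352, -0.60559064]]), 't': array([-0.55269677,  0.04951793,  1.69215834])}
```

View pics/top0.png

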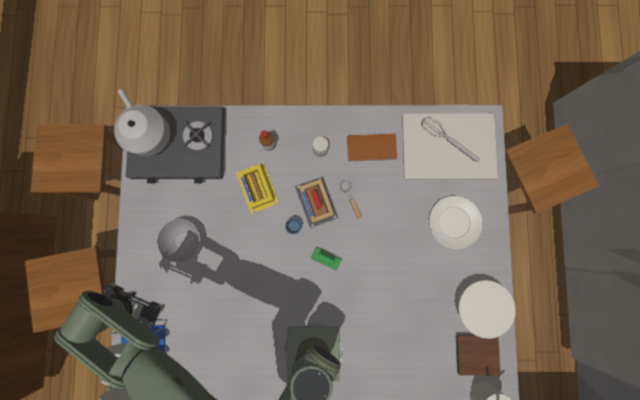

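View pics/side0.png

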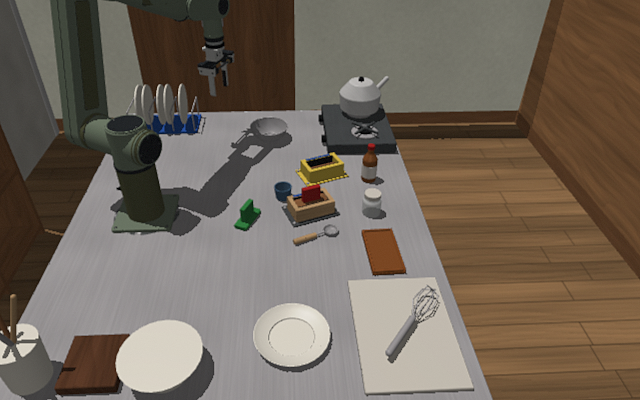

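The top view shows the pale mould at about (316,201) with its red handle, and the blue mark on the left wall near (306,204). The yellow decoy is at (257,188) and the green one at (326,258). The cup is at (293,225) and the spoon at (352,200). I'll zoom in and measure.

```bash
cat > h.py <<'E'
import numpy as np, cv2
def ray(P,u,v):
    R=np.array(P['R']);t=np.array(P['t'])
    d=R.T@np.array([(u-P['cx'])/P['fx'],(v-P['cy'])/P['fy'],1.]); return -R.T@t,d
def onz(P,u,v,z):
    c,d=ray(P,u,v); return c+d*(z-c[2])/d[2]
def proj(P,X):
    x=np.array(P['R'])@np.array(X)+np.array(P['t']); return P['fx']*x[0]/x[2]+P['cx'],P['fy']*x[1]/x[2]+P['cy']
def tri(P1,a,P2,b):
    c1,d1=ray(P1,*a);c2,d2=ray(P2,*b)
    A=np.stack([d1,-d2],1);s=np.linalg.lstsq(A,c2-c1,rcond=None)[0]
    p,q=c1+d1*s[0],c2+d2*s[1]; return (p+q)/2,np.linalg.norm(p-q)
E
python3 - <<'E'
import cv2,numpy as np
from h import *
from workcell import eyes
t=cv2.imread('pics/top0.png');s=cv2.imread('pics/side0.png')
a=cv2.resize(t[165:240,280:380],None,fx=7,fy=7,interpolation=cv2.INTER_CUBIC)
b=cv2.resize(s[175:235,265:365],None,fx=7,fy=7,interpolation=cv2.INTER_CUBIC)
cv2.imwrite('pics/zt.png',a);cv2.imwrite('pics/zs.png',b)
for n,im,(x0,y0,x1,y1) in(('top',t,(280,165,345,240)),('side',s,(270,175,345,230))):
    P=eyes.camera_params(n); hsv=cv2.cvtColor(im,cv2.COLOR_BGR2HSV)
    for c,m in(('red',((hsv[...,0]<6)|(hsv[...,0]>174))&(hsv[...,1]>150)&(hsv[...,2]>60)),('blue',(abs(hsv[...,0].astype(int)-112)<13)&(hsv[...,1]>90)&(hsv[...,2]>60))):
        w=np.zeros(m.shape,np.uint8);w[y0:y1,x0:x1]=m[y0:y1,x0:x1]
        k,l,st,ce=cv2.connectedComponentsWithStats(w)
        for i in range(1,k):
            if st[i,4]>8:
                ys,xs=np.nonzero(l==i); r=cv2.minAreaRect(np.stack([xs,ys],1).astype(np.float32))
                print(n,c,st[i],ce[i],r,onz(P,*ce[i],0.055),onz(P,*ce[i],0.105))
E
```

```text
top red [312 190   9  18  88] [315.88636364 198.67045455] ((315.89044189453125, 198.5410919189453), (18.024335861206055, 5.032769680023193), 69.44395446777344) [ 0.56727244 -0.01015129  0.055     ] [ 0.56157802 -0.01065605  0.105     ]
top blue [303 192   9  24  42] [306.95238095 203.45238095] ((307.0, 203.49996948242188), (24.34918975830078, 1.7087150812149048), 70.01689147949219) [0.54941723 0.02305555 0.055     ] [0.54433807 0.02140654 0.105     ]
top blue [289 221  10  10  67] [293.56716418 225.64179104] ((293.70001220703125, 225.40003967285156), (8.497057914733887, 8.9442720413208), 63.43495178222656) [0.46710897 0.07226261 0.055     ] [0.46486602 0.06891801 0.105     ]
side red [302 184  18  18 259] [310.54440154 193.06177606] ((310.4882507324219, 192.94705200195312), (14.642807006835938, 19.6322078704834), 77.47119140625) [0.56332654 0.01835306 0.055     ] [ 0.55909949 -0.04887858  0.105     ]
side blue [275 183  16  10  69] [284.4057971 188.1884058] ((282.8000183105469, 188.40000915527344), (7.589465618133545, 15.811387062072754), 71.56504821777344) [0.473859 0.050789 0.055   ] [ 0.47405036 -0.01804451  0.105     ]
side blue [293 194   9   3  12] [297.   194.75] ((297.05767822265625, 194.78846740722656), (1.17669677734375, 8.040761947631836), 78.69007110595703) [0.51642004 0.01068794 0.055     ] [ 0.51450949 -0.05616515  0.105     ]
```

View pics/zt.png

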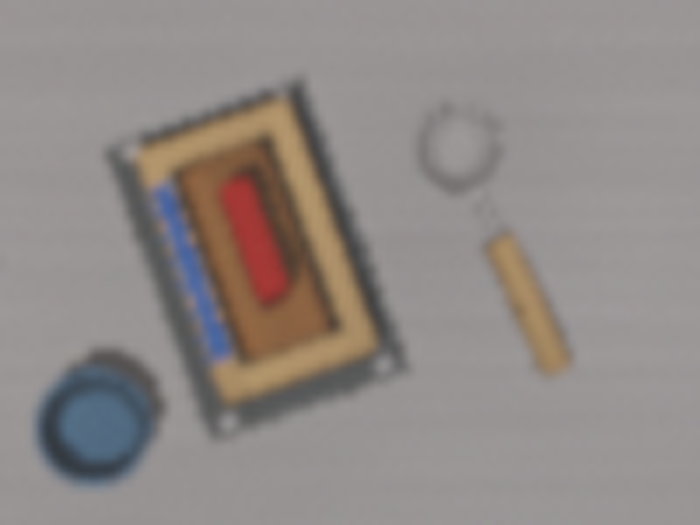

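View pics/zs.png

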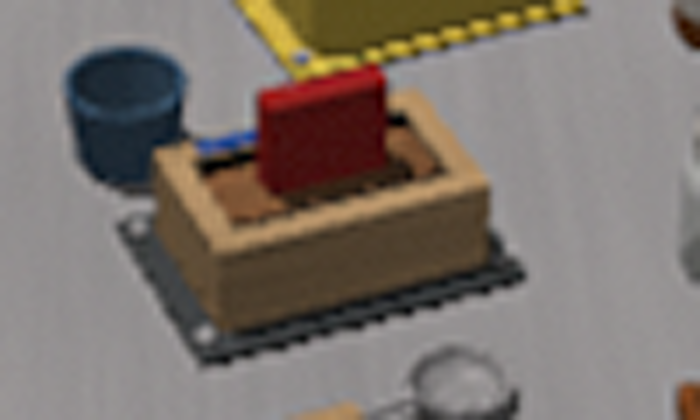

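```bash
cat >> h.py <<'E'
from scipy.spatial.transform import Rotation as Ro
def toolstep(st,target,yawy):
    """target TCP, yawy: world angle wanted for tool y (mod pi) -> offsets in tool axes (m), yaw (rad)"""
    R=Ro.from_rotvec(st['eef_rot']).as_matrix()
    a=np.arctan2(R[1,1],R[0,1]); d=(yawy-a+np.pi/2)%np.pi-np.pi/2
    return R,R.T@(np.array(target)-st['ee_pos']),d*np.sign(R[2,2])
E
python3 - <<'E'
from workcell import arm,eyes
from h import *
st=arm.read_state();P=eyes.camera_params('top')
im=cv2.imread('pics/top0.png');hsv=cv2.cvtColor(im,cv2.COLOR_BGR2HSV)
for c,z,m in(('red',.105,((hsv[...,0]<6)|(hsv[...,0]>174))&(hsv[...,1]>150)),('blue',.055,(abs(hsv[...,0].astype(int)-112)<13)&(hsv[...,1]>90))):
    w=np.zeros(m.shape,bool);w[188:218,300:323]=m[188:218,300:323]
    ys,xs=np.nonzero(w);p=np.array([onz(P,x,y,z)[:2] for x,y in zip(xs,ys)])
    mu=p.mean(0);ev,V=np.linalg.eigh(np.cov((p-mu).T));v=V[:,1];v*=np.sign(v[0]);s=(p-mu)@v
    print(c,mu,np.rad2deg(np.arctan2(v[1],v[0])),np.ptp(s))
R,o,d=toolstep(st,[.5616,-.0107,.2],np.deg2rad(110));print(R.round(3),o,d)
E
```

```text
red [ 0.56160342 -0.01064791] 19.118263526976683 0.06519017364248705
blue [0.54946883 0.02307411] 19.877868425190524 0.09102208604344372
[[-0.923  0.384 -0.001]
 [ 0.384  0.923 -0.002]
 [ 0.    -0.002 -1.   ]] [-0.52282628 -0.36865495  0.00500314] -0.742882610251443
```

```bash
python3 -m jog '[{"offset":[-0.8,-0.56,0],"yaw":0},{"offset":[-0.8,-0.56,0],"yaw":0},{"offset":[-0.8,-0.56,0],"yaw":0},{"offset":[-0.8,-0.56,0],"yaw":0},{"offset":[-0.8,-0.56,0],"yaw":0},{"offset":[-0.8,-0.56,0],"yaw":0},{"offset":[-0.8,-0.56,0],"yaw":0},{"offset":[-0.8,-0.56,0],"yaw":0},{"offset":[-0.8,-0.56,0],"yaw":0},{"offset":[-0.8,-0.56,0],"yaw":0}]' 1
cat > go.py <<'E'
import sys
from workcell import arm
from h import *
st=arm.read_state()
t=[float(x) for x in sys.argv[1:5]]
R,o,d=toolstep(st,t[:3],np.deg2rad(t[3]))
print('t',round(st['time_s'],2),'ee',st['ee_pos'].round(4),'opn',round(st['opening'],3),'F',st['wrist_force'].round(1))
print('norm offset',(o/.05).round(3),'yaw norm',round(d/.5,3)); print('tool y',R[:,1].round(3),'x',R[:,0].round(3))
E
python3 go.py .5616 -.0107 .2 109.7
```

```text
time_s: 1.35
ee_pos: [0.4829, 0.1175, 0.2051]
eef_rot: [-0.615, -3.08, 0.0]
wrist_force: [1.0, 0.8, 0.0]
opening: 0.999
t 1.35 ee [0.4829 0.1175 0.2051] opn 0.999 F [1.  0.8 0. ]
norm offset [-2.438 -1.763  0.1  ] yaw norm -1.475
tool y [ 0.384  0.923 -0.   ] x [-0.923  0.384  0.001]
```

```bash
python3 -m jog '[{"offset":[-0.8,-0.58,0],"yaw":0},{"offset":[-0.8,-0.58,0],"yaw":0},{"offset":[-0.8,-0.58,0],"yaw":0},{"offset":[0,0,0],"yaw":-0.3},{"offset":[0,0,0],"yaw":-0.3},{"offset":[0,0,0],"yaw":-0.3},{"offset":[0,0,0],"yaw":-0.3},{"offset":[0,0,0],"yaw":-0.28},{"offset":[0,0,0],"yaw":0}]'
python3 go.py .5616 -.0107 .2 109.7
python3 - <<'E'
from workcell import arm,eyes
import cv2,pickle
P=eyes.camera_params('wrist');im=eyes.capture('wrist');cv2.imwrite('pics/w1.png',im[:,:,::-1]);pickle.dump(P,open('w1.pkl','wb'))
E
```

```text
time_s: 2.48
ee_pos: [0.5596, -0.0074, 0.2048]
eef_rot: [0.538, -3.094, -0.001]
wrist_force: [-0.2, 0.8, -0.0]
opening: 0.998
t 2.48 ee [ 0.5596 -0.0074  0.2048] opn 0.998 F [-0.2  0.8 -0. ]
norm offset [-0.016 -0.076  0.097] yaw norm 0.001
tool y [-0.338  0.941  0.001] x [-0.941 -0.338  0.001]
```

View pics/w1.png

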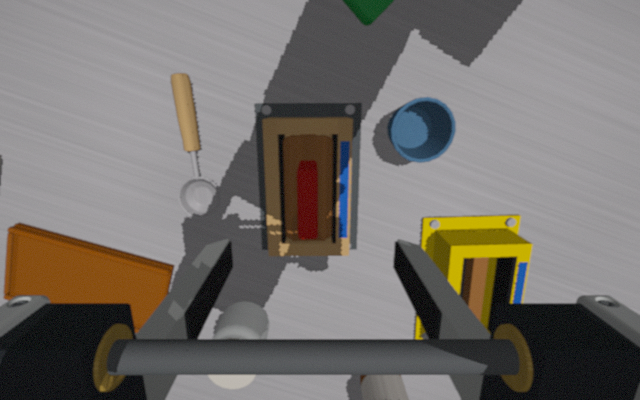

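The wrist view shows the red handle at about (307,200) and the blue strip at (345,190), on the right, which is tool +y. The jaws are already square to the mould. I'll measure again in this view.

```bash
python3 - <<'E'
from h import *
import pickle
P=pickle.load(open('w1.pkl','rb'));im=cv2.imread('pics/w1.png');hsv=cv2.cvtColor(im,cv2.COLOR_BGR2HSV)
print('cam at',-P['R'].T@P['t'])
cv2.imwrite('pics/zw1.png',cv2.resize(im[90:270,240:380],None,fx=3.3,fy=3.3,interpolation=cv2.INTER_CUBIC))
for c,z,m in(('red',.105,((hsv[...,0]<6)|(hsv[...,0]>174))&(hsv[...,1]>150)),('blue',.055,(abs(hsv[...,0].astype(int)-112)<13)&(hsv[...,1]>120))):
    w=np.zeros(m.shape,np.uint8);w[120:260,270:362]=m[120:260,270:362]
    k,l,s,ce=cv2.connectedComponentsWithStats(w);i=1+s[1:,4].argmax();ys,xs=np.nonzero(l==i)
    r=cv2.minAreaRect(np.stack([xs,ys],1).astype(np.float32));print(c,s[i],ce[i],r)
    p=np.array([onz(P,x,y,z)[:2] for x,y in zip(xs,ys)]);mu=p.mean(0);ev,V=np.linalg.eigh(np.cov((p-mu).T));v=V[:,1];v*=np.sign(v[0])
    print(mu,np.rad2deg(np.arctan2(v[1],v[0])),np.ptp((p-mu)@v),np.ptp((p-mu)@[-v[1],v[0]]))
e=np.deg2rad(19.7);
for X in((.5616,-.0107,.105),(.5494,.0231,.055)):print(proj(P,X))
E
```

```text
cam at [ 0.48182632 -0.03471409  0.38445689]
red [ 297  160   21   80 1515] [307.17491749 199.68580858] ((307.0, 199.5), (79.0, 20.0), 90.0)
[ 0.55726983 -0.01250017] 19.824523124571012 0.07094290932103887 0.017750602578688136
blue [339 142  10  95 693] [343.47186147 187.73304473] ((343.39752197265625, 188.99737548828125), (7.561617374420166, 94.19981384277344), 1.4688007831573486)
[0.54682063 0.02182469] 19.905218384572173 0.09777848013390053 0.0077679011310709985
(np.float64(307.469116444745), np.float64(205.30696518141607))
(np.float64(343.70825633764895), np.float64(191.13211877572135))
```

View pics/zw1.png

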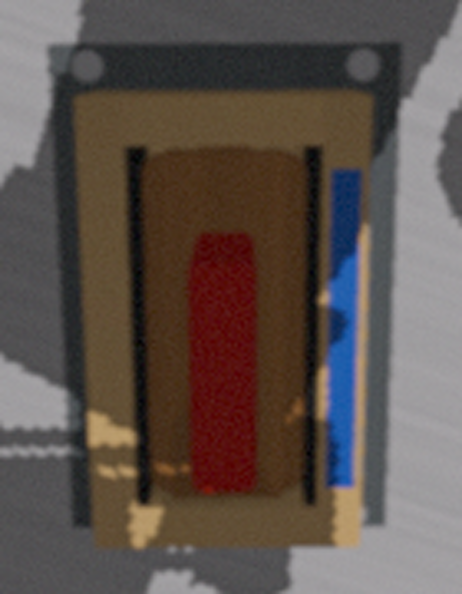

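```bash
python3 -m jog '[{"offset":[-0.02,-0.08,0.6],"yaw":0},{"offset":[0,0,0.6],"yaw":0},{"offset":[0,0,0.6],"yaw":0},{"offset":[0,0,0.4],"yaw":0},{"offset":[0,0,0],"yaw":0},{"offset":[0,0,0],"yaw":0}]' 0.4
python3 go.py .5607 -.011 .07 109.8
python3 - <<'E'
from workcell import arm,eyes
import cv2,pickle
P=eyes.camera_params('wrist');im=eyes.capture('wrist');cv2.imwrite('pics/w2.png',im[:,:,::-1])
E
```

```text
time_s: 3.28
ee_pos: [0.563, -0.011, 0.0963]
eef_rot: [-0.54, 3.094, -0.001]
wrist_force: [0.7, 0.5, 0.3]
opening: 0.411
t 3.27 ee [ 0.563  -0.011   0.0963] opn 0.411 F [0.7 0.5 0.3]
norm offset [0.044 0.015 0.526] yaw norm -0.0
tool y [-0.339  0.941 -0.001] x [-0.941 -0.339 -0.001]
```

View pics/w2.png

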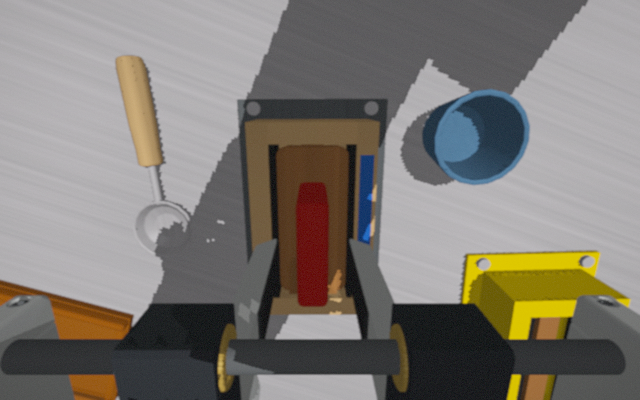

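The fingers straddle the handle evenly, with about 24 px of gap on each side. I'll descend the rest of the way and close.

```bash
python3 -m jog '[{"offset":[0.04,0,0.26],"yaw":0},{"offset":[0,0,0.26],"yaw":0},{"offset":[0,0,0],"yaw":0},{"offset":[0,0,0],"yaw":0}]'
python3 -m jog '[{"offset":[0,0,0],"yaw":0},{"offset":[0,0,0],"yaw":0},{"offset":[0,0,0],"yaw":0},{"offset":[0,0,0],"yaw":0}]' 0
python3 go.py .5607 -.011 .07 109.8
cat > snap.py <<'E'
import sys,pickle
from workcell import arm,eyes
from h import *
n=sys.argv[1]; st=arm.read_state()
print('t',round(st['time_s'],2),'ee',st['ee_pos'].round(4),'opn',round(st['opening'],3),'F',st['wrist_force'].round(1),'M',st['moment'].round(2))
P=eyes.camera_params('wrist');im=eyes.capture('wrist')[:,:,::-1];cv2.imwrite(f'pics/{n}_w.png',im)
s=eyes.capture('side')[:,:,::-1];cv2.imwrite(f'pics/{n}_s.png',s)
a=cv2.resize(im[80:320,200:420],None,fx=1.8,fy=1.8,interpolation=cv2.INTER_CUBIC)
b=cv2.resize(s[165:230,270:350],None,fx=5,fy=432/65,interpolation=cv2.INTER_CUBIC)
cv2.imwrite(f'pics/{n}.png',np.hstack([a,b[:a.shape[0]]]))
E
python3 snap.py c1
```

```text
time_s: 3.82
ee_pos: [0.5604, -0.0116, 0.0692]
eef_rot: [0.541, -3.094, -0.0]
wrist_force: [-0.2, -0.5, -1.4]
opening: 0.396
time_s: 4.32
ee_pos: [0.5609, -0.0119, 0.0698]
eef_rot: [-0.541, 3.094, -0.001]
wrist_force: [-0.0, -1.4, 1.6]
opening: 0.191
t 4.33 ee [ 0.5609 -0.0119  0.0698] opn 0.191 F [-0.  -1.4  1.6]
norm offset [-0.003  0.017 -0.003] yaw norm 0.001
tool y [-0.339  0.941 -0.001] x [-0.941 -0.339 -0.001]
t 4.33 ee [ 0.5609 -0.0119  0.0698] opn 0.191 F [-0.  -1.4  1.6] M [-0.09 -0.04  0.07]
```

View pics/c1.png

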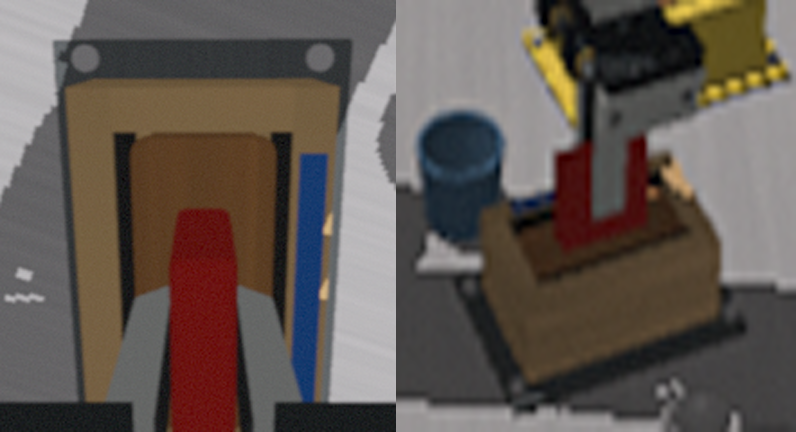

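The handle is gripped: the opening of 0.191 is about 18 mm. Now I'll ease towards the blue side (tool +y) and watch the force and the picture.

```bash
python3 -m jog '[{"offset":[0,0.04,0],"yaw":0},{"offset":[0,0.04,0],"yaw":0},{"offset":[0,0,0],"yaw":0},{"offset":[0,0,0],"yaw":0}]'
python3 snap.py c2
```

```text
time_s: 4.92
ee_pos: [0.5605, -0.0108, 0.07]
eef_rot: [-0.541, 3.092, -0.009]
wrist_force: [3.0, -8.4, -0.7]
opening: 0.191
t 4.92 ee [ 0.5605 -0.0108  0.07  ] opn 0.191 F [ 3.  -8.4 -0.7] M [-1.59 -0.44  0.03]
```

View pics/c2.png

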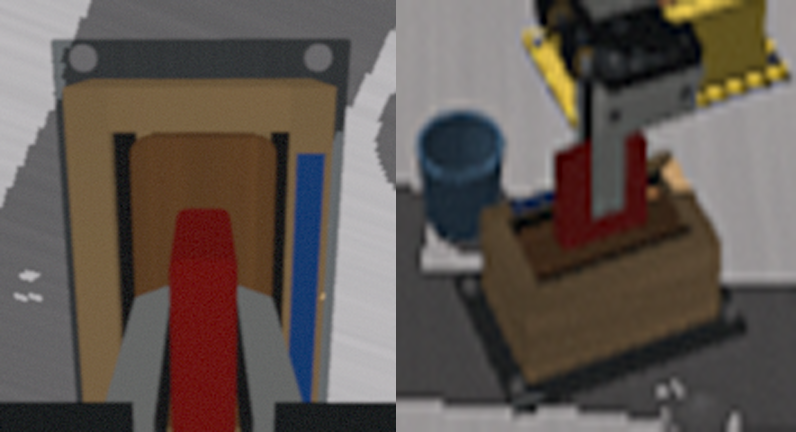

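The arm is compliant: a 4 mm command gave about 1 mm of motion, 9 N and a slight tool tilt. So a rigid grip works as the rocking lever. I'll keep pushing and track the tool tilt.

```bash
cat > tilt.py <<'E'
from workcell import arm
from h import *
st=arm.read_state();R=Ro.from_rotvec(st['eef_rot']).as_matrix();a=np.deg2rad(19.8)
ex=np.array([np.cos(a),np.sin(a),0]);ey=np.array([-np.sin(a),np.cos(a),0]);up=-R[:,2];C=np.array([.5607,-.0113,0])
g=st['ee_pos']-R[:,2]*arm.pinch_z-C
print('t',round(st['time_s'],2),'lean to blue(rad)',round(up@ey,4),'lean x',round(up@ex,4),'grasp pt mould x,y,z mm',(1000*np.array([g@ex,g@ey,g[2]])).round(1),'opn',round(st['opening'],3),'|F|',round(np.linalg.norm(st['wrist_force']),1),'Fx,y,z mould',round(st['wrist_force']@ex,1),round(st['wrist_force']@ey,1),round(st['wrist_force'][2],1))
E
python3 tilt.py
python3 -m jog '[{"offset":[0,0.08,0],"yaw":0},{"offset":[0,0.08,0],"yaw":0},{"offset":[0,0,0],"yaw":0}]' >/dev/null; python3 tilt.py
```

```text
t 5.03 lean to blue(rad) 0.0062 lean x -0.001 grasp pt mould x,y,z mm [-0.   0.7 88.8] opn 0.189 |F| 9.0 Fx,y,z mould -1.7 -8.8 -0.4
t 5.4 lean to blue(rad) 0.0179 lean x -0.0019 grasp pt mould x,y,z mm [ 0.2  3.  89.7] opn 0.189 |F| 21.1 Fx,y,z mould -2.5 -20.8 -2.9
```

```bash

python3 -m jog '[{"offset":[0,0.1,0],"yaw":0},{"offset":[0,0.1,0],"yaw":0},{"offset":[0,0,0],"yaw":0}]' >/dev/null; python3 tilt.py; python3 snap.py c3
```

```text
t 5.78 lean to blue(rad) 0.027 lean x -0.0029 grasp pt mould x,y,z mm [ 0.6  8.2 92.5] opn 0.221 |F| 32.1 Fx,y,z mould -8.4 -30.4 6.3
t 5.78 ee [ 0.5587 -0.0038  0.0737] opn 0.221 F [  2.3 -31.4   6.3] M [-6.7  -0.62 -0.1 ]
```

View pics/c3.png

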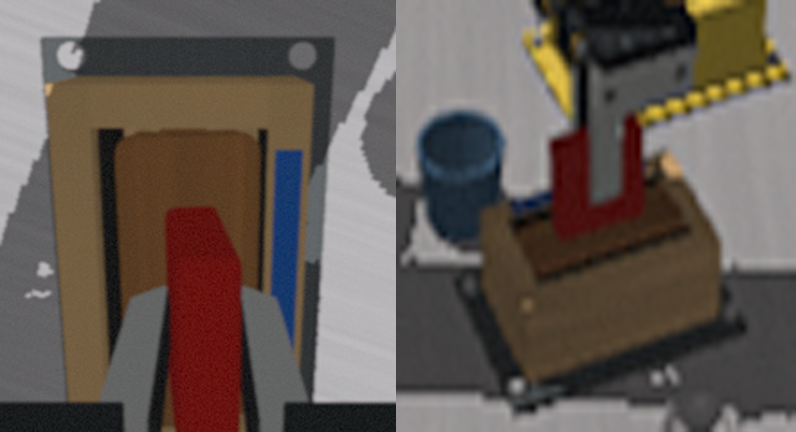

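The opening grew from 0.191 to 0.221 and the grasp point moved 8 mm. So the handle leans in the jaws by about 0.08 rad on top of the 0.027 rad of tool tilt. In the picture the handle top leans right, towards blue, and the plate is still inside. A little more and a hold, for margin.

```bash

python3 -m jog '[{"offset":[0,0.06,0],"yaw":0},{"offset":[0,0,0],"yaw":0},{"offset":[0,0,0],"yaw":0}]' >/dev/null; python3 tilt.py; python3 snap.py c4
```

```text
t 6.25 lean to blue(rad) 0.0289 lean x -0.0037 grasp pt mould x,y,z mm [ 0.9 10.  93.3] opn 0.229 |F| 34.2 Fx,y,z mould -9.8 -31.1 10.5
t 6.25 ee [ 0.5584 -0.0021  0.0745] opn 0.229 F [  1.3 -32.5  10.5] M [-7.12 -0.52 -0.18]
```

View pics/c4_w.png

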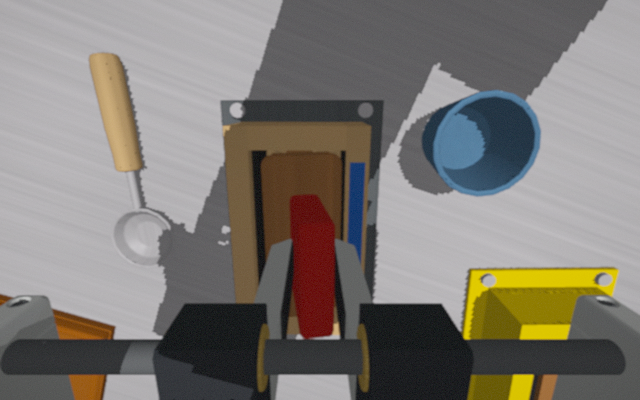

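View pics/c4.png

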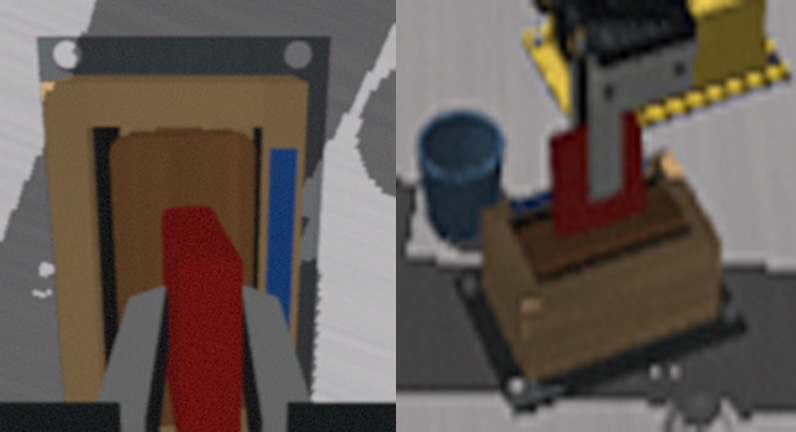

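```bash
cat > lean.py <<'E'
import sys
from workcell import eyes
from h import *
# end face nearest the camera: foot L,R and top L,R pixels in the zoom picture -> y,z on the plane mould x=-32 mm
v=[float(x) for x in sys.argv[1:]]
P=eyes.camera_params('wrist');a=np.deg2rad(19.8);ex=np.array([np.cos(a),np.sin(a),0]);ey=np.array([-np.sin(a),np.cos(a),0]);C=np.array([.5607,-.0113,0])
o=[]
for i in range(0,len(v),2):
    c,d=ray(P,v[i]/1.8+200,v[i+1]/1.8+80);p=c+d*((C-.032*ex-c)@ex)/(d@ex);o.append((1000*np.array([(p-C)@ey,p[2]])));print(o[-1].round(1))
f=(o[0]+o[1])/2;t=(o[2]+o[3])/2;print('foot mid',f,'top mid',t,'lean',np.arctan2(t[0]-f[0],t[1]-f[1]))
E
python3 lean.py 163 209 212 209 163 262 241 258
python3 - <<'E'
import cv2
im=cv2.imread('pics/c4_w.png');cv2.imwrite('pics/c4z.png',cv2.resize(im[180:250,270:350],None,fx=8,fy=8,interpolation=cv2.INTER_CUBIC))
E
```

```text
[-2.7 70. ]
[12.8 69.4]
[  1.7 118. ]
[ 20.5 114.5]
foot mid [ 5.02144175 69.70256777] top mid [ 11.09256775 116.26478296] lean 0.129655943094535
```

View pics/c4z.png

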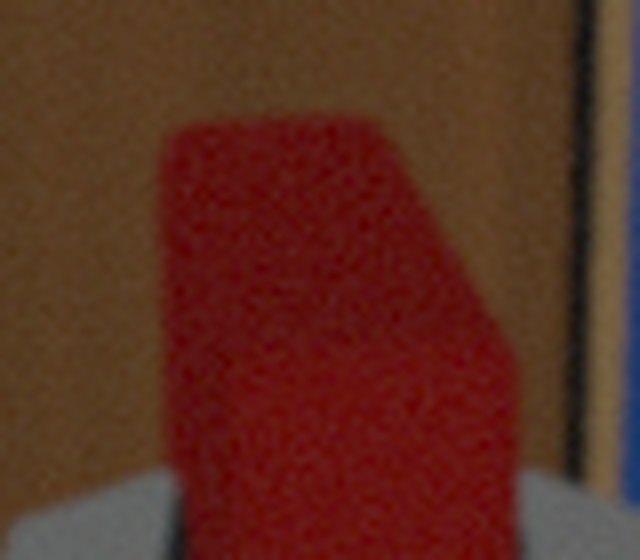

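The lean comes out at about 0.13 rad, but the heights look high. I'll calibrate the same measurement on the untouched start view (w1).

```bash
python3 - <<'E'
from h import *
import pickle
P=pickle.load(open('w1.pkl','rb'));a=np.deg2rad(19.8);ex=np.array([np.cos(a),np.sin(a),0]);ey=np.array([-np.sin(a),np.cos(a),0])
for C in ([.5607,-.0113,0],[.557,-.0125,0]):
  C=np.array(C)
  for u,v in((197,233),(249,233),(190,262),(257,262)):
    c,d=ray(P,u/3.3+240,v/3.3+90);p=c+d*((C-.032*ex-c)@ex)/(d@ex);print((1000*np.array([(p-C)@ey,p[2]])).round(1))
# predicted pixels for nominal plunger
C=np.array([.5607,-.0113,0])
for z in(.051,.105):
  for y in(-.009,.009):
    u,v=proj(P,C-.032*ex+y*ey+np.array([0,0,z]));print('pred',(u-240)*3.3,(v-90)*3.3)
for x,y in((-.071,-.043),(-.071,.043)):
    u,v=proj(P,C+x*ex+y*ey+np.array([0,0,.055]));print('rim corner pred',(u-240)*3.3,(v-90)*3.3)
E
```

```text
[-7.5 67.5]
[ 7.5 67.6]
[ -7.5 113.1]
[  9.1 113.2]
[-6.6 92.1]
[ 7.1 92.2]
[ -6.7 134.1]
[  8.6 134.2]
pred 193.89711896936242 224.35454733465178
pred 253.6081107175246 224.29215197720887
pred 185.59935774960192 256.19008524687706
pred 256.2681983177585 256.11546238044656
rim corner pred 73.58132704256006 91.37803692131132
rim corner pred 372.166973084901 91.07975769177935
```

The start view has the same height bias (67.5/113 mm against a true 51/105), so the plunger has risen only about 3 mm and its underside is near 40 mm. Lean of about 0.13 rad, still in the mould, grip y about +10 mm: step 1 is met. Now the other way.

```bash

python3 -m jog '[{"offset":[0,-0.15,0],"yaw":0},{"offset":[0,-0.15,0],"yaw":0},{"offset":[0,-0.2,0],"yaw":0},{"offset":[0,0,0],"yaw":0}]' >/dev/null; python3 tilt.py
python3 -m jog '[{"offset":[0,-0.1,0],"yaw":0},{"offset":[0,-0.1,0],"yaw":0},{"offset":[0,-0.1,0],"yaw":0},{"offset":[0,0,0],"yaw":0}]' >/dev/null; python3 tilt.py
python3 snap.py c5
```

```text
t 6.85 lean to blue(rad) 0.0008 lean x -0.0007 grasp pt mould x,y,z mm [-0.1 -1.1 89.2] opn 0.186 |F| 7.1 Fx,y,z mould -3.3 -2.5 5.8
t 7.35 lean to blue(rad) -0.0216 lean x 0.0012 grasp pt mould x,y,z mm [-0.1 -4.2 89.3] opn 0.19 |F| 31.1 Fx,y,z mould -1.6 24.6 19.0
t 7.35 ee [ 0.5619 -0.0149  0.0705] opn 0.19 F [-9.8 22.6 19. ] M [5.   1.87 0.02]
```

View pics/c5.png

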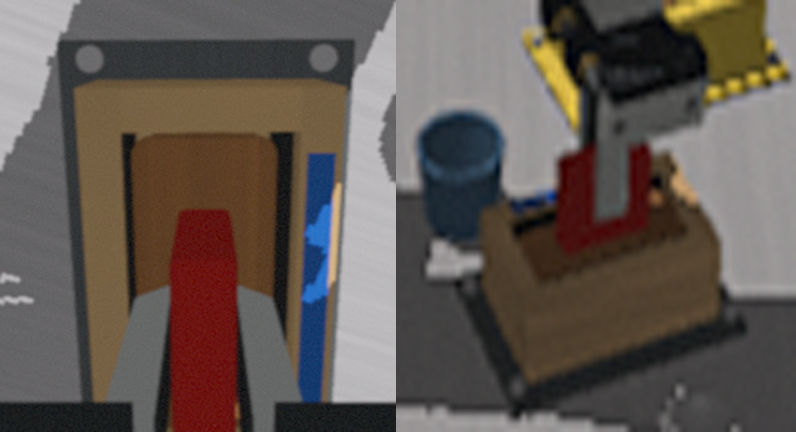

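```bash

python3 -m jog '[{"offset":[0,-0.1,0],"yaw":0},{"offset":[0,-0.1,0],"yaw":0},{"offset":[0,0,0],"yaw":0},{"offset":[0,0,0],"yaw":0}]' >/dev/null; python3 tilt.py
python3 snap.py c6
```

```text
t 7.95 lean to blue(rad) -0.0327 lean x 0.0023 grasp pt mould x,y,z mm [-0.  -8.1 89.8] opn 0.204 |F| 46.6 Fx,y,z mould -0.4 37.4 27.8
t 7.95 ee [ 0.5632 -0.0183  0.071 ] opn 0.204 F [-13.   35.   27.8] M [7.66 2.95 0.  ]
```

View pics/c6.png

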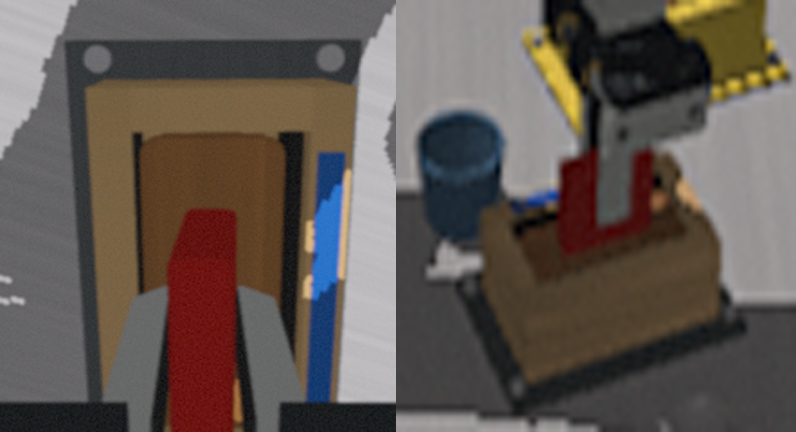

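The lean is about 0.03 + 0.04 ≈ 0.075 rad, so it needs more.

```bash

python3 -m jog '[{"offset":[0,-0.1,0],"yaw":0},{"offset":[0,-0.06,0],"yaw":0},{"offset":[0,0,0],"yaw":0},{"offset":[0,0,0],"yaw":0}]' >/dev/null; python3 tilt.py
python3 snap.py c7
```

```text
t 8.55 lean to blue(rad) -0.0321 lean x 0.0019 grasp pt mould x,y,z mm [  0.3 -16.4  91.1] opn 0.257 |F| 51.1 Fx,y,z mould -3.9 37.9 34.0
t 8.55 ee [ 0.5663 -0.0261  0.0723] opn 0.257 F [-16.5  34.4  34. ] M [7.75 3.43 0.08]
```

View pics/c7.png

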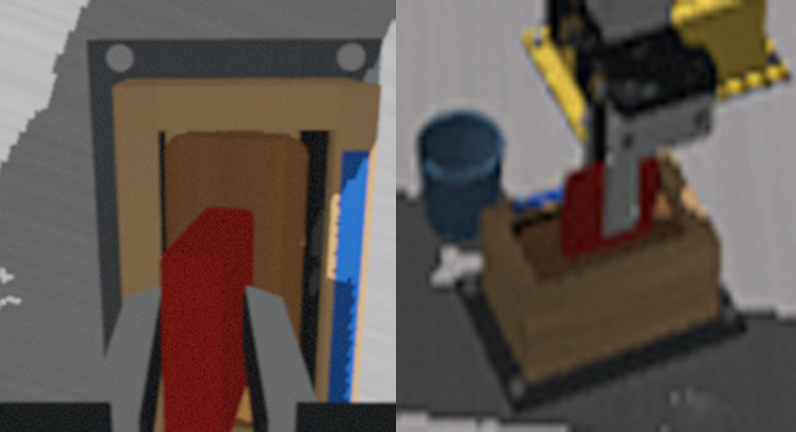

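```bash
python3 lean.py 208 210 254 211 163 255 242 263
```

```text
[-13.3  66. ]
[ 1.2 67.7]
[-26.3 108.9]
[ -7.1 115.3]
foot mid [-6.0129329  66.82782642] top mid [-16.66435994 112.09583854] lean -0.2310933899066676
```

The lean is about −0.22 rad with the height unchanged (67 against 67.5), grip y about −16 mm and the plate still in the mould: step 2 is met. Now I'll bring it back while drawing upwards, with small to-and-fro motion.

```bash

python3 -m jog '[{"offset":[0,0.2,-0.05],"yaw":0},{"offset":[0,0.2,-0.05],"yaw":0},{"offset":[0,0.26,-0.05],"yaw":0},{"offset":[0,0,0],"yaw":0}]' >/dev/null; python3 tilt.py
python3 -m jog '[{"offset":[0,0.15,-0.1],"yaw":0},{"offset":[0,-0.15,-0.1],"yaw":0},{"offset":[0,-0.15,-0.1],"yaw":0},{"offset":[0,0.15,0],"yaw":0},{"offset":[0,0,0],"yaw":0}]' >/dev/null; python3 tilt.py
python3 snap.py c8
```

```text
t 9.15 lean to blue(rad) 0.0019 lean x -0.0001 grasp pt mould x,y,z mm [-0.3 -0.4 95.5] opn 0.188 |F| 2.3 Fx,y,z mould -0.1 -2.2 -0.7
t 9.78 lean to blue(rad) 0.0005 lean x 0.0021 grasp pt mould x,y,z mm [ -1.1  -0.6 110.8] opn 0.189 |F| 1.9 Fx,y,z mould -0.3 -0.7 -1.7
t 9.78 ee [ 0.5598 -0.0122  0.092 ] opn 0.189 F [-0.  -0.8 -1.7] M [0.01 0.01 0.03]
```

View pics/c8.png

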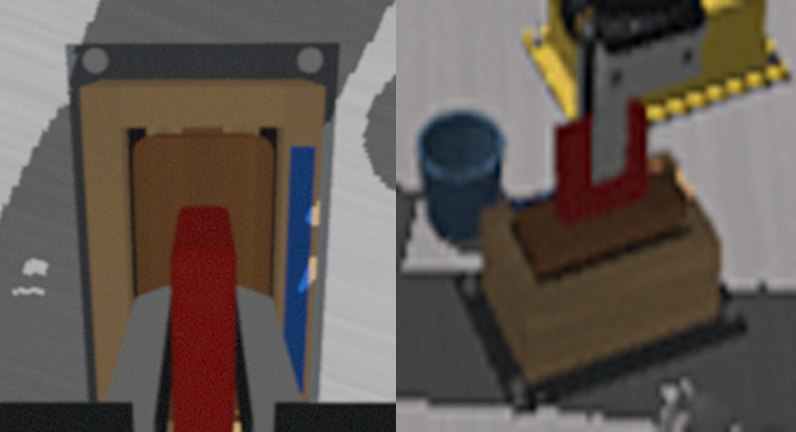

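The plunger rises with the gripper: it sits in the same place in the wrist view and the load is about its weight. The underside is now near the rim. I'll lift about 17 mm more.

```bash

python3 -m jog '[{"offset":[-0.02,0.01,-0.1],"yaw":0},{"offset":[0,0,-0.12],"yaw":0},{"offset":[0,0,-0.12],"yaw":0},{"offset":[0,0,0],"yaw":0},{"offset":[0,0,0],"yaw":0},{"offset":[0,0,0],"yaw":0}]' >/dev/null; python3 tilt.py
python3 snap.py c9; python3 - <<'E'
from workcell import eyes
import cv2
cv2.imwrite('pics/t9.png',cv2.resize(eyes.capture('top')[165:240,280:380,::-1],None,fx=7,fy=7))
E
```

```text
t 10.62 lean to blue(rad) -0.0004 lean x 0.0006 grasp pt mould x,y,z mm [  0.4   0.5 127.4] opn 0.19 |F| 1.7 Fx,y,z mould -0.0 0.0 -1.7
t 10.62 ee [ 0.5609 -0.0107  0.1086] opn 0.19 F [-0.   0.  -1.7] M [ 0.05  0.03 -0.02]
```

View pics/c9.png

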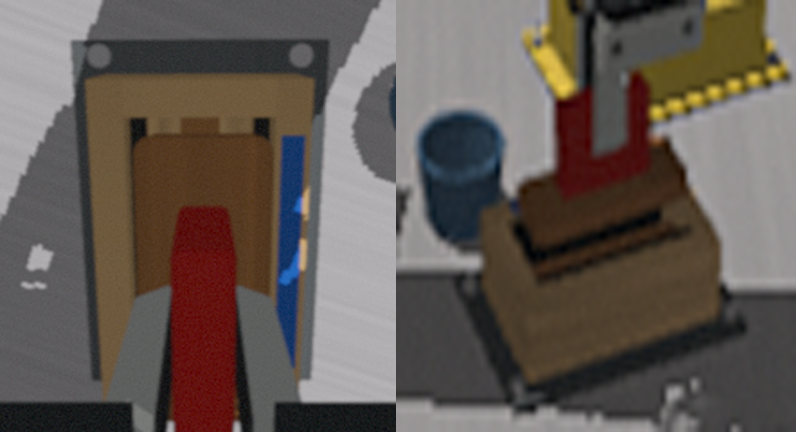

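View pics/c9_s.png

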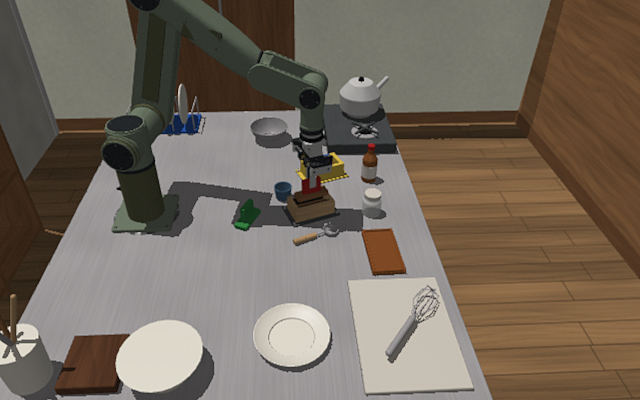

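The plate is visibly clear of the mould with a gap all round. I'll cross-check the height in both cameras and compare the bystanders.

```bash
python3 lean.py 179 207 229 207 171 252 238 252; python3 - <<'E'
from h import *
from workcell import arm,eyes
P=eyes.camera_params('side');a=np.deg2rad(19.8);ex=np.array([np.cos(a),np.sin(a),0]);ey=np.array([-np.sin(a),np.cos(a),0]);C=np.array([.5607,-.0113,0])
def hgt(f):
    im=cv2.imread(f);h=cv2.cvtColor(im,cv2.COLOR_BGR2HSV);m=((h[...,0]<6)|(h[...,0]>174))&(h[...,1]>150);w=np.zeros(m.shape,bool);w[165:225,298:330]=m[165:225,298:330]
    ys,xs=np.nonzero(w);ok=np.array([xs.min(),xs.max()]);r=[]
    for x in range(301,306):   # left part of the handle face nearest this camera: foot row
        if (xs==x).any():
            c,d=ray(P,x,ys[xs==x].max()+.5);p=c+d*((C-.009*ey-c)@ey)/(d@ey);r.append(p[2]*1000)
    return np.round(r,1)
for f in('pics/side0.png','pics/c9_s.png'):print(f,'handle foot z',hgt(f))
a0=cv2.imread('pics/side0.png').astype(int);b0=cv2.imread('pics/c9_s.png').astype(int)
def cen(im,box,f):
    h=cv2.cvtColor(im.astype(np.uint8),cv2.COLOR_BGR2HSV);x0,y0,x1,y1=box;m=f(h[y0:y1,x0:x1].astype(int));ys,xs=np.nonzero(m);return (xs.mean()+x0).round(1),(ys.mean()+y0).round(1),len(xs)
for n,box,f in(('cup',(270,180,292,202),lambda h:(abs(h[...,0]-105)<14)&(h[...,1]>90)),('spoon handle',(288,230,318,248),lambda h:(abs(h[...,0]-15)<8)&(h[...,1]>80)),('dish',(355,225,410,280),lambda h:(abs(h[...,0]-11)<8)&(h[...,1]>130)),('cap',(364,142,380,155),lambda h:(h[...,0]<6)&(h[...,1]>130))):print(n,cen(a0,box,f),cen(b0,box,f))
s=arm.read_state();print(s['time_s'],abs(s['qvel']).max(),s['ee_pos'],s['wrist_force'])
E
```

```text
[-6.6 99.4]
[ 9.6 99.4]
[ -7.  143.8]
[ 10.  143.7]
foot mid [ 1.47924424 99.4016183 ] top mid [  1.50743749 143.753082  ] lean 0.000635677995381364
pics/side0.png handle foot z [75.4 61.8 56.5 51.2 50.1]
pics/c9_s.png handle foot z [91.  85.8 84.8 83.8]
cup (np.float64(282.3), np.float64(190.3), 237) (np.float64(282.4), np.float64(190.3), 237)
spoon handle (np.float64(304.6), np.float64(238.0), 128) (np.float64(304.6), np.float64(238.0), 127)
dish (np.float64(382.9), np.float64(251.8), 1452) (np.float64(382.9), np.float64(251.8), 1452)
cap (np.float64(370.9), np.float64(146.1), 44) (np.float64(370.9), np.float64(146.0), 43)
10.775 0.001768531491058012 [ 0.56098772 -0.01072394  0.10865619] [ 0.43525827  0.0653047  -1.75146261]
```

The cameras put the underside at 68–71 mm and the gripper's travel at 75 mm. All lie within 60–95, and I'll raise it a few mm more to centre it. The bystanders are unmoved.

```bash

python3 -m jog '[{"offset":[0,0,-0.04],"yaw":0},{"offset":[0,0,-0.04],"yaw":0},{"offset":[0,0,0],"yaw":0},{"offset":[0,0,0],"yaw":0},{"offset":[0,0,0],"yaw":0},{"offset":[0,0,0],"yaw":0}]' >/dev/null; python3 tilt.py
python3 snap.py c10
```

```text
t 11.53 lean to blue(rad) -0.0 lean x 0.0001 grasp pt mould x,y,z mm [  0.6   0.4 131.7] opn 0.188 |F| 1.9 Fx,y,z mould -0.2 0.1 -1.9
t 11.53 ee [ 0.5612 -0.0107  0.1129] opn 0.188 F [-0.2  0.  -1.9] M [ 0.11  0.04 -0.03]
```

View pics/c10.png

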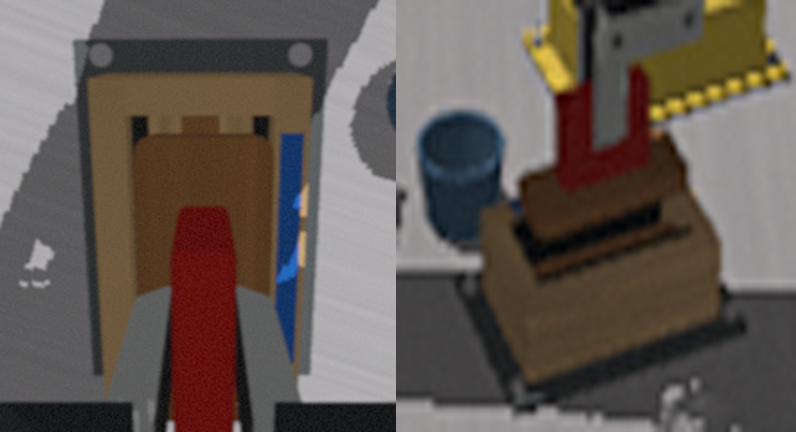

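The plunger hangs level and centred, clear above the rim, and held still. Handing in.

```bash
python3 -c "
from workcell import arm
arm.job_done()"
```

```text
the job is handed in; nothing more can be done
```

I rocked the plunger free and handed the job in at 11.5 s. It is held level about 2 cm above the rim, over the opening.

- **Rocking:** I gripped the red handle and leaned it about 0.13 rad towards the blue side, then about 0.22 rad the other way. The pictures showed the plate still down in the mould both times. I then drew it up with a small to-and-fro.
- **Last checks:**
  - **Level and position:** the lean was about 0 rad and the grasp point was within 1 mm of the mould's centre.
  - **Hold:** the opening was 0.188, about the handle's thickness, and the wrist carried only a weight-like 1.9 N. The joints were still at the last speed reading, just before the final 4 mm lift.
  - **Bystanders:** the cup, spoon, dish and bottle cap had not shifted in the side view. I did not measure the bowl, plate and jar.
- **Disagreement:** my height estimates differ. Gripper travel puts the underside near 80 mm above the worktop, while the camera measurements put it nearer 72–75 mm. Both are inside the 60–95 mm band. My camera heights read 8–16 mm too high even at the start, so I used only their differences.

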